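Build the sieve column on the laboratory shaker

TASK

Build the sieve column in the round black cup on top of the grey shaker, from the bottom up: first the plain steel pan, then the blue sieve, then the orange sieve, and last the grey lid with the black knob, each seated fully home and upright on the one before. The green sieve is a spare: leave it, the tube rack and the amber jar where they are.

Things in the scene. Friction and masses are not known exactly. Their poses are not given: they have to be found in the camera images.
- pan_c (a point): Collecting pan: plain bare-steel round pan, open on top, no mesh. Stands on a skirt 49 mm across (foot tapered to 44), 6 mm high; above it a round collar 60 mm across, 36 mm high (42 in all). Its open top, 54 mm across and 18 deep, takes the next piece's skirt; that piece's collar rests on this rim: stacked pieces repeat every 36 mm. Point: on the axis, at mid-collar, 24 mm above its foot; z up. About 0.12 kg.
- blue_c (a point): Fine sieve with a blue collar and a fine wire mesh inside. Stands on a skirt 49 mm across (foot tapered to 44), 6 mm high; above it a round collar 60 mm across, 36 mm high (42 in all). Its open top, 54 mm across and 18 deep, takes the next piece's skirt; that piece's collar rests on this rim: stacked pieces repeat every 36 mm. Point: on the axis, at mid-collar, 24 mm above its foot; z up. About 0.12 kg.
- orange_c (a point): Coarse sieve with an orange collar and a coarse wire mesh inside. Stands on a skirt 49 mm across (foot tapered to 44), 6 mm high; above it a round collar 60 mm across, 36 mm high (42 in all). Its open top, 54 mm across and 18 deep, takes the next piece's skirt; that piece's collar rests on this rim: stacked pieces repeat every 36 mm. Point: on the axis, at mid-collar, 24 mm above its foot; z up. About 0.12 kg.
- green_c (a point): Spare sieve with a green collar, of the same build and size as the blue and orange ones, standing among them; not needed, stays where it is. Point: on the axis, 24 mm above the bench.
- lid_knob (a point): Lid: grey disc 60 mm across, 8 thick; under it a skirt 49 mm across (foot tapered to 44), 6 high, on which it stands; on top an upright round black knob 24 mm across, 46 high, to grip (60 mm in all). Seated, the disc rests on the rim below with the skirt inside. Point: centre of the knob, 37 mm above the lid's foot; z up. About 0.08 kg.
- shaker_cup (a point): Sieve shaker, fixed: grey housing 140 x 140 mm, top 52 mm above the bench, a dial on its front (-x), a round black cup in the middle of its top: 66 mm outside, 54 inside, 8 deep, rim 70 mm above the bench. The pan's skirt goes inside and its collar rests on the rim. Point: centre of the cup's mouth, level with the rim; z up.
- balance_top (a point): Weighing balance, fixed, not used, an obstacle: white case 150 x 140 mm with a square steel weighing plate, 46 mm high. Point: centre of the top of the plate, which lies 22 mm behind (+x of) the middle of the case.
- rack_c (a point): Tube rack, loose, to be left alone: pale block 110 mm (its x) by 56 mm (its y), 36 mm high, with capped tubes that reach up to 50 mm above the bench. Point: centre of the block, 18 mm above the bench.
- jar_c (a point): Amber glass jar with a blue cap, loose, to be left alone: 56 mm in diameter, 85 mm high. Point: its centre, half-way up.

How it is judged:
On the way, in this order (a step that is already met when the one before it is completed fails the run):
1. the steel pan is seated in the shaker's cup (horizontal distance between pan_c and shaker_cup below 0.005 m and z of pan_c in the frame of shaker_cup between 0.015 and 0.021 m and angle between pan_c's own z axis and vertical below 0.08 rad), for 0.2 s.
2. the blue sieve is seated on the pan (horizontal distance between blue_c and pan_c below 0.005 m and z of blue_c in the frame of pan_c between 0.033 and 0.039 m and angle between blue_c's own z axis and vertical below 0.08 rad), for 0.2 s.
3. the orange sieve is seated on the blue one (horizontal distance between orange_c and blue_c below 0.005 m and z of orange_c in the frame of blue_c between 0.033 and 0.039 m and angle between orange_c's own z axis and vertical below 0.08 rad), for 0.2 s.
4. the lid is seated on the orange sieve (horizontal distance between lid_knob and orange_c below 0.005 m and z of lid_knob in the frame of orange_c between 0.046 and 0.052 m and angle between lid_knob's own z axis and vertical below 0.08 rad), for 0.2 s.
At the end, for the whole second after the job is handed in: Pan in the shaker's cup, blue sieve on the pan, orange sieve on the blue, lid on the orange: each within 5 mm sideways of and at its seated height (within 3 mm) over the one below, tilted less than 0.08 rad, at rest and released (all of step 1 and all of step 2 and all of step 3 and all of step 4 and linear speed of each of pan, blue, orange, lid below 0.02 m/s); the robot touches nothing.
It fails at once if the green spare sieve is moved more than 20 mm or tipped (distance of green_c from where it was at the start of the episode above 0.02 m or angle between green_c's own z axis and vertical above 0.4 rad).
It fails at once if the tube rack is moved more than 20 mm or tipped (distance of rack_c from where it was at the start of the episode above 0.02 m or angle between rack_c's own z axis and vertical above 0.4 rad).
It fails at once if the jar is moved more than 20 mm or tipped (distance of jar_c from where it was at the start of the episode above 0.02 m or angle between jar_c's own z axis and vertical above 0.4 rad).
It also fails if it takes over 112 s, if anything falls off the work surface, if the arm or the gripper's body presses on something with over 40 N, if the wrist force passes 120 N, or if a joint passes its speed limit or range.

ROBOT

A 7-joint arm with a two-finger parallel gripper is mounted at the origin on the work surface. World frame = base frame: x ahead of the robot, y to its left, z up, the work surface at z = 0. Lengths are in m, angles in rad, forces in N, time in s.
With the tool pointing down it reaches from about 0.4 to 0.85 m from the base axis. Payload 10.4 kg.
Tool frame: the origin (TCP) lies at the very end of the fingers, on their centre line; the grasp point (between the pads) lies 19 mm behind it (manip.grip_point_offset is the z of the grasp point in the tool frame, in m); z points along the fingers, y is the direction in which the jaws open and shut (so a half turn about z gives the same grasp; the last joint's range is limited). The gripper opens to 85 mm and grips with 20 to 120 N. Pads are 22 mm wide; open, the fingers measure 114 mm over their backs; the gripper's body (76 mm by 85 mm) begins 54 mm behind the grasp point. The pads swing forward as they close: fully open they stand 13 mm farther back than shut.
Start: joints at [1.193, 0.332, -0.065, 1.46, 0.022, 1.35, -0.088], TCP at [0.217, -0.586, 0.231] pointing down, gripper open.
Joint ranges: [-2.6, 2.6], [-0.5, 2.12], [-1.47, 1.34], [0.16, 2.42], [-1.27, 4.41], [0.06, 2.06], [-2.6, 2.6]. Speed limits (rad/s): [2.22, 2.22, 2.79, 2.79, 3.14, 3.14, 3.14].

INTERFACE

Orientations are given as a unit quaternion [x, y, z, w].
In Python, from workcell import manip, camera, get_calibration, hand_in gives the robot as it stands.
- The arm moves only by the shell command python3 -m pendant 'ROWS' [FORCE]. ROWS is JSON, a list of rows, each a list of 5 numbers: the shift along the tool's x, y, z in units of 40 mm (1.0 is 40 mm), then the turn about the tool's z in units of 6 degrees (1.0 is 6 degrees), then the closure, from 0 (fully open) to 1 (shut). A call has 1 to 5 rows; each row is the pose to reach, as a shift and turn from the pose commanded when the call began, along the tool's axes at that moment; what a row does not reach only later rows make up. A row lasts 1/8 s, in which the tool goes at most 62.5 mm and 10.7 degrees, less where a joint would pass 70% of its speed; a pose out of reach is approached as far as the arm can. A call with a gripper value outside its range is refused whole. The fingers move at their own pace and stop on an object; FORCE is the grip in N (left out, the last holds). Time passes only in rows, so rows that repeat a pose let the fingers close. It gives the time, the measured TCP pose, the force and the opening at its end, in the units of the state.
- manip.get_obs(): the state, without advancing time (a new reading comes with each control period).
- camera(name): name is "scene" or "top"; returns (picture, depth): 400x640x3 uint8, red, green, blue; 400x640 float32, m along the optical axis (not along the pixel's ray), 0 where there is no reading.
- get_calibration(name): a dict with "vfov" (degrees; the focal length in pixels is half the picture's height over the tangent of half this angle, whatever the lens; pixels are square), "cx", "cy" (the principal point, pixels), "position" and "rotation" of the camera in the world. Camera axes: x right, y down, z forward; pixel columns grow to the right and rows downward; lengths in m; the calibration is good to about 2 mm. A picture is of the moment at which its call begins. get_calibration takes no time and is no camera call.
- hand_in(): hands the job in, once; it reports no verdict.
The state is a dict: "clock": time; "joint_pos": joint angles; "joint_velocities": joint speeds; "tau": joint torques, N m; "position": TCP position; "ee_rot": TCP orientation; "ft_force": force on the tool from outside, world axes, zero at the start; "torque": the same for the moment, N m; "grip_width": opening from 0.0 (shut) to 1.0 (fully open).
Only numpy, scipy, OpenCV 4.12 (cv2) and the standard library are available. Lean on these libraries where they do the work, as an engineer would, in place of code of your own. Each camera call takes 0.05 s, during which the arm holds its last target.

## Working session

There is one attempt and no reset: what is moved stays moved. The work goes in short steps, Python scripts to look and compute and a shell command to move; the robot and the scene stay as the last step left them, time stands still between calls to the robot, and variables do not carry over. Pictures are saved under pics/ and viewed, and the job is handed in when it is done.

```bash
mkdir -p pics; ls
python3 - <<'E'
from workcell import manip,camera,get_calibration
import cv2
print(manip.get_obs(), manip.grip_point_offset)
for n in("scene","top"):
    p,d=camera(n); cv2.imwrite(f"pics/{n}0.png",p[:,:,::-1]); print(n,get_calibration(n),d.min(),d.max())
E
```

```text
pics
{'clock': 0.0, 'joint_pos': array([ 1.19336908,  0.33286803, -0.06466328,  1.46098129,  0.02161127,
        1.34989013, -0.08851542]), 'joint_velocities': array([-0.00116318, -0.00077449, -0.00028817, -0.00161014, -0.00101783,
       -0.00156717, -0.0030054 ]), 'tau': array([-1.01534356e-04, -6.25447297e+01,  4.89435357e-02, -3.91612816e+01,
        1.61904161e-02,  9.91244480e-03, -4.53459734e-05]), 'position': array([ 0.21697739, -0.58571256,  0.23049916]), 'ee_rot': array([ 9.84305460e-01,  1.76471627e-01, -1.72895390e-04, -7.04746316e-04]), 'ft_force': array([ 0.38089332, -0.55519037, -0.11850475]), 'torque': array([ 0.03450984, -0.02793328,  0.01536395]), 'grip_width': 1.0012017963966449} -0.0187
scene {'vfov': 48.074448816777505, 'cx': 324.6032091250433, 'cy': 200.22234657196316, 'position': array([ 0.95090677, -0.24290423,  0.92402275]), 'rotation': array([ 0.87420728,  0.4110656 , -0.10940009, -0.23413314])} 0.0 2.38382
top {'vfov': 45.91508386386295, 'cx': 323.01468370030636, 'cy': 192.93313188925916, 'position': array([0.44596279, 0.04695362, 1.08156801]), 'rotation': array([ 0.7110983 , -0.70107526,  0.03332758, -0.04149647])} 0.0 1.952305
```

View pics/top0.png

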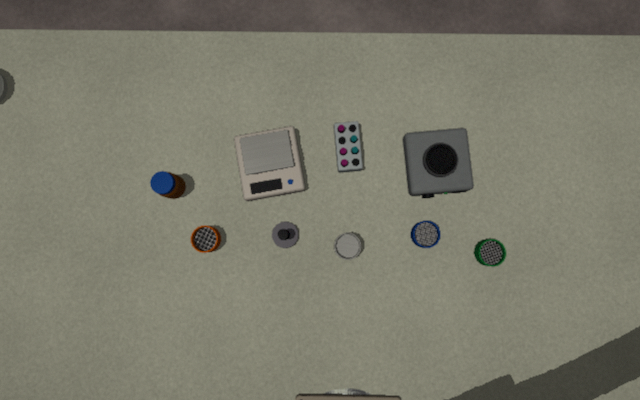

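View pics/scene0.png

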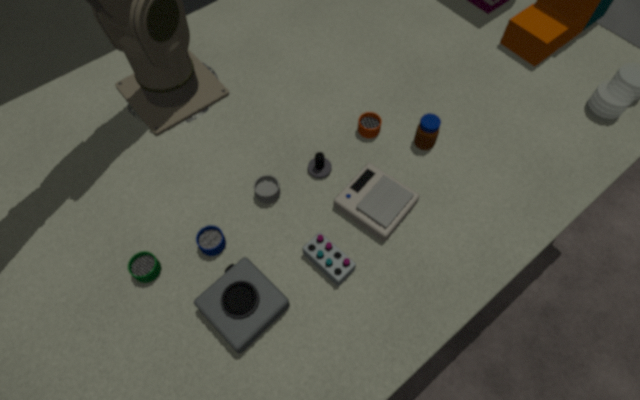

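The top view shows, as (column,row): orange (206,239), lid knob (286,235), pan (349,246), blue (426,234), green (490,252), cup (441,160) and jar (163,184). I'll measure them in both views.

```bash
cat > h.py <<'E'
import numpy as np,cv2
from scipy.spatial.transform import Rotation as R
from workcell import manip,camera,get_calibration
def cloud(n,d):
    c=get_calibration(n); f=200/np.tan(np.radians(c["vfov"]/2))
    v,u=np.mgrid[:400,:640]
    P=np.stack([(u-c["cx"])/f*d,(v-c["cy"])/f*d,d],-1)
    W=P@R.from_quat(c["rotation"]).as_matrix().T+c["position"]
    W[d==0]=np.nan
    return W
def ray(n,u,v,z):
    c=get_calibration(n); f=200/np.tan(np.radians(c["vfov"]/2))
    r=R.from_quat(c["rotation"]).as_matrix()@np.array([(u-c["cx"])/f,(v-c["cy"])/f,1])
    return c["position"]+r*(z-c["position"][2])/r[2]
def proj(n,p):
    c=get_calibration(n); f=200/np.tan(np.radians(c["vfov"]/2))
    q=R.from_quat(c["rotation"]).as_matrix().T@(np.array(p)-c["position"])
    return f*q[0]/q[2]+c["cx"],f*q[1]/q[2]+c["cy"]
def circ(p):
    A=np.c_[2*p,np.ones(len(p))]; s=np.linalg.lstsq(A,(p**2).sum(1),rcond=None)[0]
    return s[:2],np.sqrt(s[2]+s[0]**2+s[1]**2)
E
python3 - <<'E'
from h import *
pix={"orange":(206,239,.042),"lid":(286,235,.04),"pan":(349,246,.042),"blue":(426,234,.042),"green":(490,252,.042),"cup":(441,160,.07),"jar":(163,184,.085),"rack":(348,147,.036),"bal":(268,152,.046)}
cl={};im={}
for n in("top","scene"):
    im[n],d=camera(n); cl[n]=cloud(n,d)
    z=cl[n][...,2]; print(n,"floor z med",np.nanmedian(z), [np.round(np.nanmedian(z[r:r+40,c:c+40]),4) for r,c in((300,80),(300,300),(60,60),(60,500))])
for k,(u,v,h) in pix.items():
    g=ray("top",u,v,h)[:2]
    o=[k,np.round(g,4)]
    for n in cl:
        W=cl[n]; near=(np.hypot(W[...,0]-g[0],W[...,1]-g[1])<.05)
        zz=W[...,2]
        m=near&(zz>h-.01)&(zz<h+.012)
        p=W[m]
        if len(p)==0: o.append(None);continue
        (c,r),hull=cv2.minEnclosingCircle(p[:,:2].astype(np.float32)),0
        o+= [n,len(p),np.round(c,4),round(r,4),"zmax",round(np.nanmax(zz[near]),4), "med",np.round(np.median(p,0),4)]
    print(*o)
for n in im:
    cv2.imwrite(f"pics/{n}_crop.png",cv2.resize(im[n][110:280,140:520] if n=="top" else im[n][90:360,110:460],None,fx=2,fy=2,interpolation=cv2.INTER_CUBIC)[:,:,::-1])
E
```

```text
top floor z med -0.00014656911697663588 [np.float64(0.0001), np.float64(-0.0001), np.float64(0.0002), np.float64(-0.0002)]
scene floor z med -0.0007211528553417446 [np.float64(-0.0005), np.float64(-0.0005), np.float64(-0.0011), np.float64(-0.0007)]
orange [0.4511 0.3154] top 168 [0.4532 0.3196] 0.0304 zmax 0.0476 med [0.4528 0.3233 0.0405] scene 165 [0.4519 0.3179] 0.0317 zmax 0.0442 med [0.4532 0.3174 0.039 ]
lid [0.4624 0.1399] top 9 [0.4635 0.1397] 0.0108 zmax 0.0655 med [0.4624 0.1354 0.0424] scene 52 [0.4695 0.1416] 0.0117 zmax 0.0625 med [0.4741 0.1378 0.0407]
pan [0.4404 0.0012] top 125 [0.4416 0.0042] 0.03 zmax 0.0467 med [0.4422 0.0011 0.0419] scene 183 [0.4429 0.0032] 0.0308 zmax 0.0459 med [0.443  0.0046 0.0392]
blue [ 0.469 -0.167] top 155 [ 0.4706 -0.1683] 0.0302 zmax 0.0475 med [ 0.4709 -0.1691  0.0409] scene 204 [ 0.4717 -0.1702] 0.0314 zmax 0.0463 med [ 0.4731 -0.1696  0.0396]
green [ 0.432  -0.3056] top 180 [ 0.4318 -0.311 ] 0.0308 zmax 0.0452 med [ 0.431  -0.3155  0.0405] scene 233 [ 0.4338 -0.3115] 0.0316 zmax 0.0452 med [ 0.433  -0.3139  0.0399]
cup [ 0.6285 -0.1949] top 785 [ 0.6328 -0.1963] 0.0384 zmax 0.0745 med [ 0.6323 -0.1962  0.0633] scene 938 [ 0.6338 -0.1966] 0.0381 zmax 0.073 med [ 0.6345 -0.1974  0.0627]
jar [0.5663 0.4012] top 439 [0.5711 0.4031] 0.025 zmax 0.0902 med [0.5707 0.4023 0.0847] scene 306 [0.5726 0.4031] 0.0266 zmax 0.0881 med [0.5733 0.4001 0.0839]
rack [0.6616 0.0052] top 906 [0.6612 0.005 ] 0.0497 zmax 0.0554 med [0.6622 0.0041 0.0361] scene 955 [0.6619 0.0037] 0.0498 zmax 0.0528 med [0.6644 0.0012 0.0357]
bal [0.646  0.1837] top 1506 [0.6459 0.1838] 0.05 zmax 0.0522 med [0.6458 0.1835 0.0459] scene 1252 [0.6459 0.1837] 0.05 zmax 0.0501 med [0.6483 0.1835 0.0453]
```

```bash
cat > go.py <<'E'
import sys; from h import *
o=manip.get_obs(); x,y,z=map(float,sys.argv[1:4]); yaw=float(sys.argv[4]) if len(sys.argv)>4 else 0
M=R.from_quat(o["ee_rot"]).as_matrix(); d=M.T@(np.array([x,y,z])-o["position"])
cur=np.degrees(np.arctan2(M[1,0],M[0,0]))
print("t",round(o["clock"],2),"pos",o["position"].round(4),"tilt z",M[:,2].round(3),"yaw",round(cur,2)," ROW",(d/.04).round(2),"turn",round((cur-yaw)/6,2),"w",round(o["grip_width"],3),"F",o["ft_force"].round(1))
E
python3 go.py .442 .0037 .13
```

```text
t 0.2 pos [ 0.2171 -0.5859  0.2308] tilt z [-0.     0.001 -1.   ] yaw 20.33  ROW [ 10.39 -11.87   2.53] turn 3.39 w 1.001 F [-0.4 -0.7 -0.2]
```

```bash
python3 -m pendant '[[1,-1.1,0,1,0],[2,-2.3,0,2,0],[3,-3.5,0,3,0],[4,-4.6,0,3.39,0],[5,-5.7,0,3.39,0]]' 40; python3 go.py .442 .0037 .13
```

```text
clock: 0.82
position: [0.3259, -0.3009, 0.2314]
ee_rot: [1.0, -0.0, 0.0, 0.0]
ft_force: [0.0, 0.1, 0.5]
grip_width: 1.0
t 0.82 pos [ 0.3259 -0.3009  0.2314] tilt z [ 0.    -0.001 -1.   ] yaw -0.05  ROW [ 2.9  -7.62  2.53] turn -0.01 w 1.0 F [0.  0.1 0.5]
```

```bash
python3 -m pendant '[[0.58,-1.5,0.5,0,0],[1.16,-3,1,0,0],[1.74,-4.5,1.5,0,0],[2.3,-6,2,0,0],[2.9,-7.4,2.5,0,0]]'; python3 -m pendant '[[0,-0.2,0,0,0],[0,-0.2,0,0,0]]';  python3 go.py .442 .0037 .012
```

```text
clock: 1.45
position: [0.4343, -0.0234, 0.1375]
ee_rot: [1.0, -0.0, 0.001, 0.0]
ft_force: [0.5, -0.0, 0.0]
grip_width: 0.998
clock: 1.7
position: [0.4338, -0.0171, 0.1377]
ee_rot: [1.0, 0.0, -0.0, 0.0]
ft_force: [-0.3, -1.0, 0.2]
grip_width: 1.003
t 1.7 pos [ 0.4338 -0.0171  0.1377] tilt z [-0. -0. -1.] yaw 0.05  ROW [ 0.21 -0.52  3.14] turn 0.01 w 1.003 F [-0.3 -1.   0.2]
```

Run:
```python
from h import *
p,d=camera("top"); cv2.imwrite("pics/t1.png",cv2.resize(p[110:310,200:500],None,fx=2.5,fy=2.5)[:,:,::-1])
p,d=camera("scene"); cv2.imwrite("pics/s1.png",cv2.resize(p[60:300,150:450],None,fx=2.4,fy=2.4)[:,:,::-1])
```

```text
(no output)
```

View s1.

View pics/s1.png

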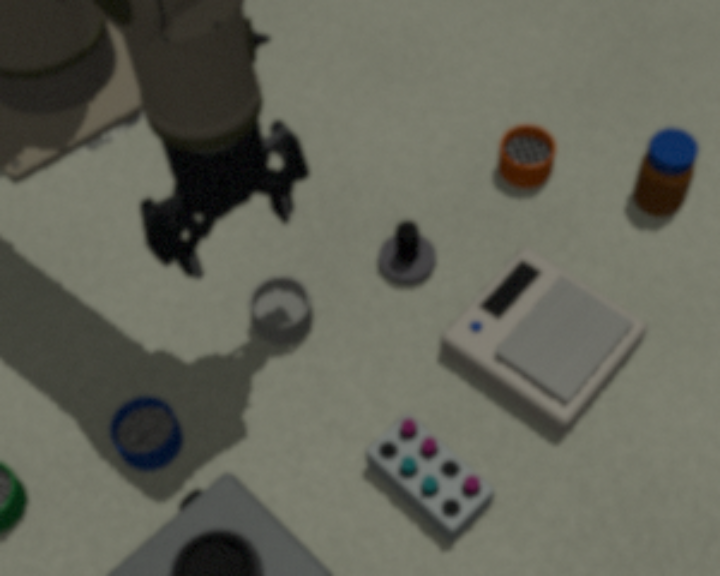

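```bash
python3 -m pendant '[[0.21,-0.52,0,0,0],[0.21,-0.52,0.8,0,0],[0.21,-0.52,1.6,0,0],[0.21,-0.52,2.4,0,0],[0.21,-0.52,2.9,0,0]]';  python3 go.py .442 .0037 .012
```

```text
clock: 2.42
position: [0.4418, 0.0018, 0.0206]
ee_rot: [1.0, -0.001, -0.0, 0.0]
ft_force: [0.4, 0.2, -0.1]
grip_width: 0.997
t 2.42 pos [0.4418 0.0018 0.0206] tilt z [-0.001 -0.001 -1.   ] yaw -0.17  ROW [ 0.01 -0.05  0.22] turn -0.03 w 0.997 F [ 0.4  0.2 -0.1]
```

The gripper hangs above the pan (crop pixel (280,310)) with its jaws along y and nothing near it. I'll go down and close.

```bash
python3 -m pendant '[[0.01,-0.05,0.22,0,0],[0.01,-0.05,0.22,0,0.3],[0.01,-0.05,0.22,0,0.6],[0.01,-0.05,0.22,0,1],[0.01,-0.05,0.22,0,1]]' 50;python3 -m pendant '[[0,0,0,0,1],[0,0,0,0,1],[0,0,0,0,1]]';  python3 go.py .6333 -.1965 .15
```

```text
clock: 3.05
position: [0.4433, 0.0053, 0.0141]
ee_rot: [1.0, -0.0, 0.001, 0.0]
ft_force: [-3.6, -0.5, 6.4]
grip_width: 0.694
clock: 3.42
position: [0.4434, 0.0053, 0.0141]
ee_rot: [1.0, -0.0, 0.001, 0.0]
ft_force: [-2.6, -1.0, 6.0]
grip_width: 0.69
t 3.42 pos [0.4434 0.0053 0.0141] tilt z [ 0.001 -0.001 -1.   ] yaw -0.03  ROW [ 4.76  5.05 -3.39] turn -0.01 w 0.69 F [-2.6 -1.   6. ]
```

```bash
python3 -m pendant '[[0,0,-1,0,1],[0,0,-2,0,1],[0,0,-3,0,1],[0,0,-3.5,0,1],[0,0,-3.5,0,1]]';  python3 go.py .6333 -.1965 .15
python3 - <<'E'
from h import *
p,d=camera("scene"); cv2.imwrite("pics/s2.png",cv2.resize(p[60:300,150:450],None,fx=2.4,fy=2.4)[:,:,::-1])
E
```

```text
clock: 4.05
position: [0.4438, 0.0055, 0.1547]
ee_rot: [1.0, -0.0, 0.002, 0.001]
ft_force: [0.2, -0.2, -1.1]
grip_width: 0.689
t 4.05 pos [0.4438 0.0055 0.1547] tilt z [ 0.004 -0.001 -1.   ] yaw -0.03  ROW [4.74 5.05 0.14] turn -0.01 w 0.689 F [ 0.2 -0.2 -1.1]
```

View pics/s2.png

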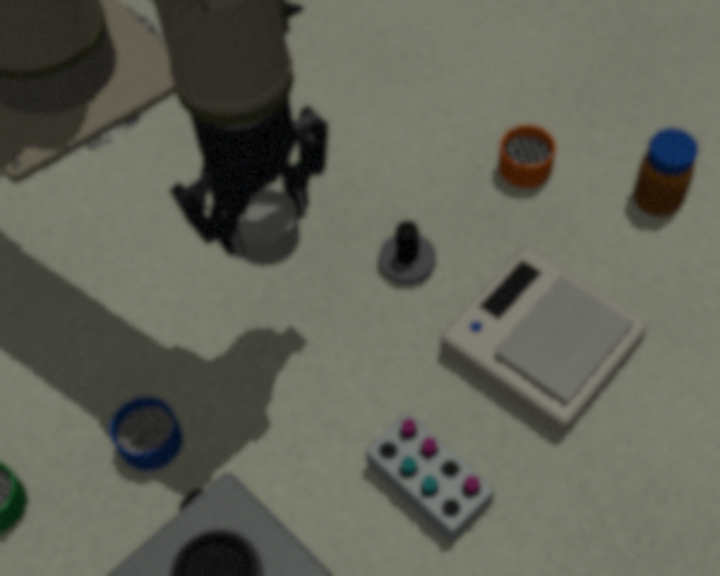

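The pan is held upright at crop pixel (267,228). Next I'll carry it over to the cup.

```bash
python3 -m pendant '[[1,1,0,0,1],[2,2.1,0,0,1],[2.9,3.1,0,0,1],[3.9,4.1,0,0,1],[4.76,5.05,0,0,1]]';python3 -m pendant '[[0,0,0,0,1],[0,0,0,0,1]]';  python3 go.py .6344 -.1965 .15
cat > held.py <<'E'
import sys; from h import *
# collar points of held piece: cylinder z between, around TCP; tag
zlo,zhi=float(sys.argv[1]),float(sys.argv[2]); tag=sys.argv[3]
t=manip.get_obs()["position"]
for n in("top","scene"):
    p,d=camera(n); W=cloud(n,d)
    near=(np.hypot(W[...,0]-t[0],W[...,1]-t[1])<.06)
    u,v=map(int,proj(n,t)); 
    cv2.imwrite(f"pics/{tag}_{n}.png",cv2.resize(p[max(0,v-70):v+70,max(0,u-90):u+90],None,fx=4,fy=4)[:,:,::-1])
    m=near&(W[...,2]>zlo)&(W[...,2]<zhi); q=W[m]; c=p[m]
    print(n,len(q),(u,v),np.round(q.mean(0),4))
    np.save(f"{tag}_{n}.npy",np.c_[q,c])
E
python3 held.py .07 .30 pan
```

```text
clock: 4.72
position: [0.6336, -0.1977, 0.1508]
ee_rot: [1.0, -0.0, -0.001, -0.0]
ft_force: [0.7, 1.0, -0.6]
grip_width: 0.684
clock: 4.97
position: [0.6324, -0.1955, 0.1511]
ee_rot: [1.0, 0.0, -0.001, -0.001]
ft_force: [0.3, 0.5, -0.6]
grip_width: 0.687
t 4.97 pos [ 0.6324 -0.1955  0.1511] tilt z [-0.002  0.001 -1.   ] yaw 0.02  ROW [0.05 0.03 0.03] turn 0.0 w 0.687 F [ 0.3  0.5 -0.6]
top 910 (450, 150) [ 0.6204 -0.1735  0.2102]
scene 2080 (231, 281) [ 0.6441 -0.1976  0.2085]
```

View pics/pan_top.png

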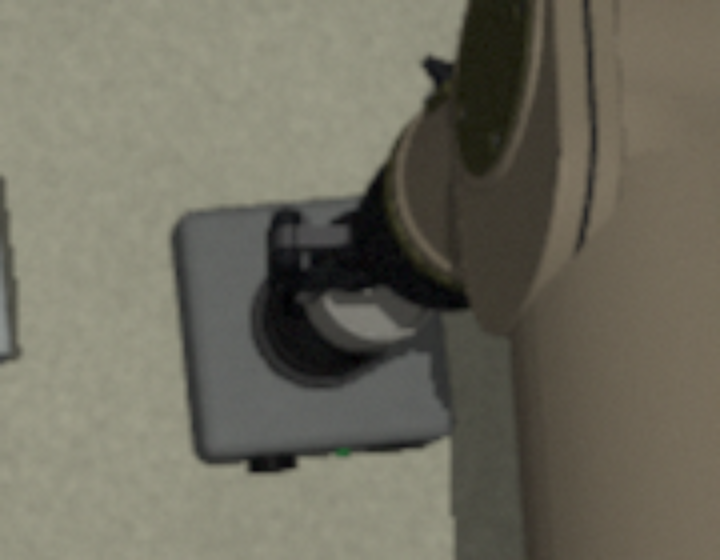

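View pics/pan_scene.png

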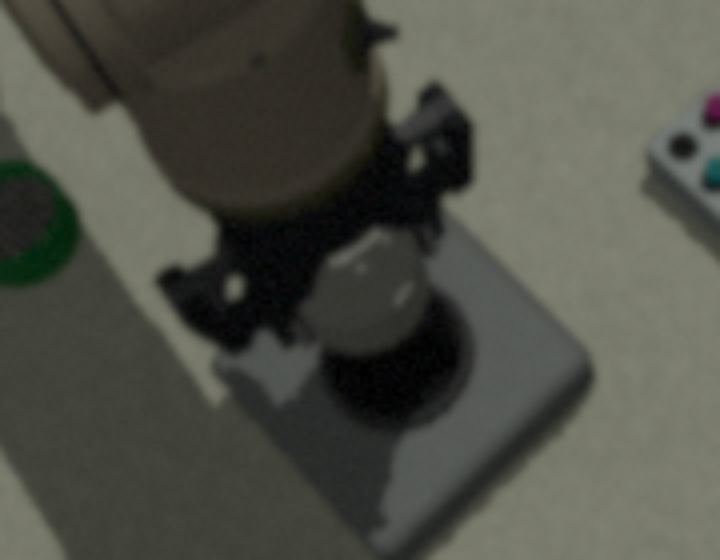

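The pan is held upright over the cup in both views, and its front wall faces the scene camera. I'll fit that wall with a circle of 30 mm radius.

```bash
cat > wall.py <<'E'
import sys; from h import *
from scipy.optimize import least_squares
tag=sys.argv[1]; zlo,zhi=map(float,sys.argv[2:4]); rad=float(sys.argv[4]); t=manip.get_obs()["position"]
for n in("top","scene"):
    a=np.load(f"{tag}_{n}.npy"); m=(a[:,2]>zlo)&(a[:,2]<zhi)&(abs(a[:,1]-t[1])<rad-.005)&(a[:,0]>t[0]+.01)
    q=a[m]
    if len(q)<15: print(n,len(q)); continue
    s=least_squares(lambda c:np.hypot(q[:,0]-c[0],q[:,1]-c[1])-rad,t[:2],loss="soft_l1",f_scale=.001)
    print(n,len(q),"centre",s.x.round(4),"minus tcp",(s.x-t[:2]).round(4),"res",np.median(abs(s.fun)).round(4))
E
python3 wall.py pan .148 .174 .030
python3 - <<'E'
from h import *
# cup rim from points: ring z .066-.074
g=np.array([.6333,-.1965])
a=np.load("pan_scene.npy")
print(len(a))
E
```

```text
top 0
scene 225 centre [ 0.6304 -0.197 ] minus tcp [-0.0022 -0.0019] res 0.0011
2080
```

```bash
python3 -m pendant '[[0.08,-0.01,0.4,0,1],[0.08,-0.01,0.9,0,1],[0.08,-0.01,1.4,0,1],[0.08,-0.01,1.5,0,1],[0.08,-0.01,1.5,0,1]]';  python3 go.py .6355 -.195 .078
```

```text
clock: 5.7
position: [0.6362, -0.1959, 0.0926]
ee_rot: [1.0, -0.0, -0.0, -0.0]
ft_force: [-0.2, 0.7, 0.0]
grip_width: 0.687
t 5.7 pos [ 0.6362 -0.1959  0.0926] tilt z [-0.  0. -1.] yaw -0.01  ROW [-0.02 -0.02  0.37] turn -0.0 w 0.687 F [-0.2  0.7  0. ]
```

```bash
python3 -m pendant '[[-0.01,-0.02,0.1,0,1],[-0.01,-0.02,0.2,0,1],[-0.01,-0.02,0.28,0,1],[-0.01,-0.02,0.34,0,1],[-0.01,-0.02,0.36,0,1]]';  python3 go.py .6355 -.195 .078
```

```text
clock: 6.32
position: [0.6358, -0.1952, 0.0783]
ee_rot: [1.0, -0.0, -0.0, -0.0]
ft_force: [0.2, 1.3, -1.6]
grip_width: 0.688
t 6.33 pos [ 0.6358 -0.1952  0.0783] tilt z [-0.  0. -1.] yaw -0.01  ROW [-0.01 -0.    0.01] turn -0.0 w 0.688 F [ 0.2  1.3 -1.6]
```

```bash
python3 -m pendant '[[0,0,0.05,0,1],[0,0,0.05,0,1]]';  python3 go.py .6355 -.195 .078
```

```text
clock: 6.58
position: [0.6359, -0.1952, 0.0782]
ee_rot: [1.0, -0.0, 0.0, 0.0]
ft_force: [-6.3, 1.1, 11.9]
grip_width: 0.687
t 6.58 pos [ 0.6359 -0.1952  0.0782] tilt z [ 0.    -0.001 -1.   ] yaw -0.02  ROW [-0.01 -0.    0.01] turn -0.0 w 0.687 F [-6.3  1.1 11.9]
```

It is seated: contact at TCP z 0.0782, where I predicted 0.078. I'll open and rise.

```bash
python3 -m pendant '[[0,0,-0.04,0,0.8],[0,0,-0.04,0,0.3],[0,0,-0.04,0,0],[0,0,-0.04,0,0],[0,0,-0.04,0,0]]'; python3 -m pendant '[[0,0,-0.3,0,0],[0,0,-1,0,0],[0,0,-2,0,0],[0,0,-3,0,0],[-0.8,0,-3.5,0,0]]';  python3 go.py .4712 -.1693 .13
```

```text
clock: 7.2
position: [0.636, -0.1952, 0.0781]
ee_rot: [1.0, -0.0, 0.0, 0.0]
ft_force: [-0.2, -0.9, 0.2]
grip_width: 1.001
clock: 7.82
position: [0.6055, -0.1943, 0.2213]
ee_rot: [1.0, 0.001, 0.002, 0.0]
ft_force: [-0.4, 0.2, -0.4]
grip_width: 1.001
t 7.83 pos [ 0.6055 -0.1943  0.2213] tilt z [ 0.004 -0.    -1.   ] yaw 0.07  ROW [-3.37 -0.63  2.27] turn 0.01 w 1.001 F [-0.4  0.2 -0.4]
```

```bash
python3 -m pendant '[[-1,-0.2,0,0,0],[-2,-0.4,0.3,0,0],[-3,-0.6,1,0,0],[-3.34,-0.66,1.7,0,0],[-3.34,-0.66,2.2,0,0]]';python3 -m pendant '[[0,0,0,0,0],[0,0,0,0,0]]';  python3 go.py .4725 -.168 .012
python3 - <<'E'
from h import *
for n in("top","scene"):
    p,d=camera(n);W=cloud(n,d)
    cv2.imwrite(f"pics/a_{n}.png",cv2.resize(p[100:300,340:520] if n=="top" else p[190:360,110:310],None,fx=3,fy=3)[:,:,::-1])
    m=(np.hypot(W[...,0]-.6335,W[...,1]+.1965)<.045)&(W[...,2]>.102); q=W[m]
    if len(q)>10: print(n,len(q),cv2.minEnclosingCircle(q[:,:2].astype(np.float32)),np.median(q[:,2]),q[:,2].max())
E
```

```text
clock: 8.45
position: [0.4693, -0.1689, 0.1303]
ee_rot: [1.0, -0.0, 0.0, 0.001]
ft_force: [0.2, -0.3, 0.3]
grip_width: 1.002
clock: 8.7
position: [0.4711, -0.1687, 0.1314]
ee_rot: [1.0, 0.0, 0.001, 0.0]
ft_force: [-0.9, -0.3, -0.2]
grip_width: 0.999
t 8.7 pos [ 0.4711 -0.1687  0.1314] tilt z [ 0.001 -0.001 -1.   ] yaw 0.0  ROW [ 0.03 -0.02  2.99] turn 0.0 w 0.999 F [-0.9 -0.3 -0.2]
top 136 ((0.6341657042503357, -0.19635917246341705), 0.030419187620282173) 0.10512035214705712 0.11013306737259909
scene 169 ((0.6352858543395996, -0.19666923582553864), 0.030431585386395454) 0.10487510972211733 0.1093218139265072
```

View pics/a_scene.png

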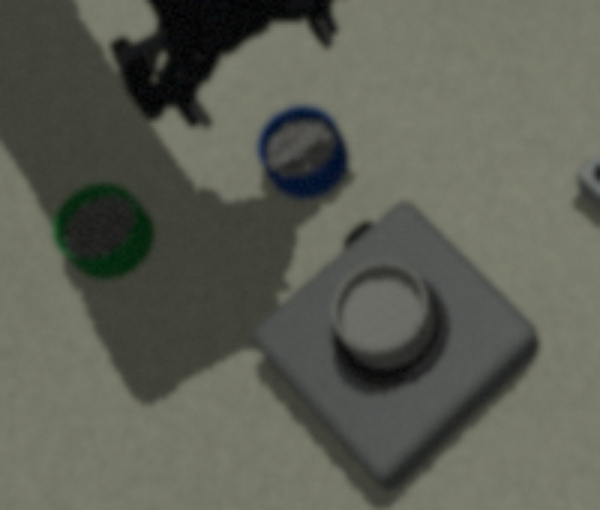

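View pics/a_top.png

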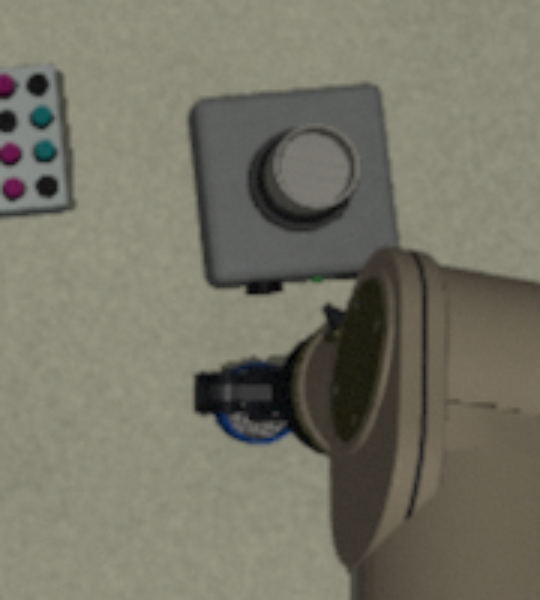

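The pan sits upright in the cup (rim about 0.105 m, level), with its centre near (0.6347,-0.1965). Now the blue sieve.

```bash
python3 -m pendant '[[0.03,-0.02,0.8,0,0],[0.03,-0.02,1.6,0,0],[0.03,-0.02,2.4,0,0],[0.03,-0.02,2.97,0,0],[0.03,-0.02,2.97,0,0]]'; python3 go.py .4725 -.168 .012; python3 -m pendant '[[0,0,0,0,0.3],[0,0,0,0,0.6],[0,0,0,0,1],[0,0,0,0,1],[0,0,0,0,1]]' 50;python3 -m pendant '[[0,0,0,0,1],[0,0,0,0,1]]';  python3 go.py .6359 -.1952 .2
```

```text
clock: 9.43
position: [0.471, -0.1676, 0.0106]
ee_rot: [1.0, -0.0, -0.001, -0.001]
ft_force: [0.3, 0.6, 1.0]
grip_width: 0.999
t 9.43 pos [ 0.471  -0.1676  0.0106] tilt z [-0.002  0.001 -1.   ] yaw -0.0  ROW [ 0.04  0.01 -0.03] turn -0.0 w 0.999 F [0.3 0.6 1. ]
clock: 10.05
position: [0.4727, -0.1683, 0.0132]
ee_rot: [1.0, -0.0, 0.001, 0.001]
ft_force: [-2.0, 1.4, 7.6]
grip_width: 0.683
clock: 10.3
position: [0.4727, -0.1683, 0.0132]
ee_rot: [1.0, -0.0, 0.001, 0.001]
ft_force: [-2.4, 0.7, 7.6]
grip_width: 0.686
t 10.3 pos [ 0.4727 -0.1683  0.0132] tilt z [ 0.002 -0.001 -1.   ] yaw -0.02  ROW [ 4.09  0.68 -4.66] turn -0.0 w 0.686 F [-2.4  0.7  7.6]
```

```bash
python3 -m pendant '[[0,0,-1,0,1],[0,0,-2,0,1],[0,0,-3,0,1],[0,0,-4,0,1],[0,0,-4.2,0,1]]'; python3 -m pendant '[[1,0.17,0,0,1],[2,0.34,0,0,1],[3,0.5,0,0,1],[4.0,0.67,0,0,1],[4.08,0.68,0,0,1]]'; python3 -m pendant '[[0,0,0,0,1],[0,0,0,0,1]]';  python3 go.py .6363 -.1952 .125; python3 held.py .1 .3 blue; python3 wall.py blue .185 .21 .03
```

```text
clock: 10.92
position: [0.473, -0.1683, 0.183]
ee_rot: [1.0, -0.0, 0.003, 0.001]
ft_force: [0.4, -1.0, -2.2]
grip_width: 0.683
clock: 11.55
position: [0.6359, -0.1947, 0.1776]
ee_rot: [1.0, 0.0, -0.001, -0.001]
ft_force: [-0.8, 0.8, -1.9]
grip_width: 0.686
clock: 11.8
position: [0.6339, -0.1952, 0.1796]
ee_rot: [1.0, -0.0, -0.0, 0.0]
ft_force: [0.8, -0.4, -1.3]
grip_width: 0.68
t 11.8 pos [ 0.6339 -0.1952  0.1796] tilt z [-0.    -0.001 -1.   ] yaw -0.02  ROW [ 0.06 -0.    1.36] turn -0.0 w 0.68 F [ 0.8 -0.4 -1.3]
top 863 (454, 147) [ 0.6219 -0.175   0.2184]
scene 2085 (229, 276) [ 0.6432 -0.1972  0.2239]
top 0
scene 276 centre [ 0.6312 -0.1973] minus tcp [-0.0029 -0.0019] res 0.0012
```

View pics/blue_scene.png

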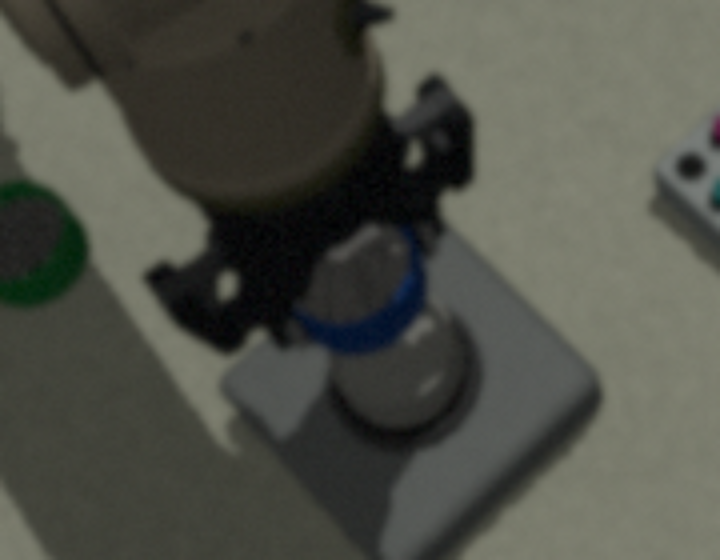

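The blue sieve is held level above the pan, and its in-hand offset is much like the pan's.

```bash
python3 -m pendant '[[0.06,0,0.4,0,1],[0.06,0,0.8,0,1],[0.06,0,1.2,0,1],[0.06,0,1.3,0,1],[0.06,0,1.3,0,1]]';  python3 go.py .6364 -.1952 .1132
```

```text
clock: 12.52
position: [0.637, -0.1951, 0.127]
ee_rot: [1.0, -0.0, -0.0, -0.0]
ft_force: [0.3, 0.1, -0.6]
grip_width: 0.686
t 12.53 pos [ 0.637  -0.1951  0.127 ] tilt z [-0.  0. -1.] yaw -0.01  ROW [-0.02  0.    0.35] turn -0.0 w 0.686 F [ 0.3  0.1 -0.6]
```

```bash
python3 -m pendant '[[-0.01,0,0.1,0,1],[-0.01,0,0.2,0,1],[-0.01,0,0.28,0,1],[-0.01,0,0.34,0,1],[-0.01,0,0.38,0,1]]';  python3 go.py .6364 -.1952 .1132
```

```text
clock: 13.15
position: [0.6368, -0.1952, 0.1132]
ee_rot: [1.0, -0.0, 0.0, 0.0]
ft_force: [-7.0, 1.3, 15.5]
grip_width: 0.684
t 13.15 pos [ 0.6368 -0.1952  0.1132] tilt z [ 0. -0. -1.] yaw -0.02  ROW [-0.01  0.    0.  ] turn -0.0 w 0.684 F [-7.   1.3 15.5]
```

```bash
python3 -m pendant '[[0,0,-0.06,0,0.8],[0,0,-0.06,0,0.3],[0,0,-0.06,0,0],[0,0,-0.06,0,0],[0,0,-0.06,0,0]]'; python3 -m pendant '[[0,0,-0.3,0,0],[0,0,-1,0,0],[0,0,-2,0,0],[0,0,-3,0,0],[-0.8,-0.5,-3.3,0,0]]';  python3 go.py .454 .3203 .14
```

```text
clock: 13.78
position: [0.6367, -0.1951, 0.1145]
ee_rot: [1.0, -0.0, 0.0, 0.0]
ft_force: [-0.5, -0.5, 1.0]
grip_width: 1.0
clock: 14.4
position: [0.6063, -0.1759, 0.2499]
ee_rot: [1.0, -0.001, 0.002, 0.0]
ft_force: [0.2, 0.3, 0.1]
grip_width: 0.994
t 14.4 pos [ 0.6063 -0.1759  0.2499] tilt z [ 0.005 -0.001 -1.   ] yaw -0.1  ROW [ -3.84 -12.4    2.72] turn -0.02 w 0.994 F [0.2 0.3 0.1]
```

```bash
python3 -m pendant '[[-0.4,-1.3,0,0,0],[-0.8,-2.6,0,0,0],[-1.2,-3.9,0,0,0],[-1.6,-5.2,0,0,0],[-2,-6.5,0,0,0]]';python3 -m pendant '[[-0.4,-1.3,0.3,0,0],[-0.8,-2.6,0.7,0,0],[-1.2,-3.9,1.4,0,0],[-1.6,-5.2,2,0,0],[-1.84,-5.9,2.5,0,0]]'; python3 -m pendant '[[0,0,0,0,0],[0,0,0,0,0]]'; python3 go.py .454 .3203 .012
python3 - <<'E'
from h import *
for n in("top","scene"):
    p,d=camera(n);W=cloud(n,d)
    cv2.imwrite(f"pics/b_{n}.png",cv2.resize(p[120:280,130:470] if n=="top" else p[60:360,110:460],None,fx=2,fy=2)[:,:,::-1])
    for nm,g,zl in(("col",(.6347,-.1965),.138),("orange",(.4525,.3188),.032)):
        m=(np.hypot(W[...,0]-g[0],W[...,1]-g[1])<.045)&(W[...,2]>zl)&(W[...,2]<zl+.02); q=W[m]
        if len(q)>10: print(n,nm,len(q),cv2.minEnclosingCircle(q[:,:2].astype(np.float32)),np.median(q[:,2]),q[:,2].max())
E
```

```text
clock: 15.02
position: [0.5242, 0.0866, 0.2477]
ee_rot: [1.0, -0.0, 0.001, 0.0]
ft_force: [0.6, 0.8, 0.2]
grip_width: 0.998
clock: 15.65
position: [0.4497, 0.3239, 0.1467]
ee_rot: [1.0, 0.001, 0.0, -0.001]
ft_force: [0.3, -0.6, -0.1]
grip_width: 1.001
clock: 15.9
position: [0.452, 0.3204, 0.1474]
ee_rot: [1.0, -0.0, 0.001, 0.0]
ft_force: [-0.4, -0.5, -0.1]
grip_width: 0.996
t 15.9 pos [0.452  0.3204 0.1474] tilt z [ 0.001 -0.    -1.   ] yaw -0.05  ROW [0.05 0.   3.38] turn -0.01 w 0.996 F [-0.4 -0.5 -0.1]
top col 153 ((0.6342333555221558, -0.1959909349679947), 0.03002331778407097) 0.1414907628776283 0.14548824904343616
top orange 77 ((0.4530446529388428, 0.3196306526660919), 0.0301780104637146) 0.04091292297796678 0.04725432649700112
scene col 182 ((0.6354802846908569, -0.19650118052959442), 0.0302120391279459) 0.1410648094680469 0.14441217419147623
scene orange 170 ((0.4525706171989441, 0.3162882328033447), 0.03214583545923233) 0.03863798046655914 0.04439992930812453
```

View pics/b_scene.png

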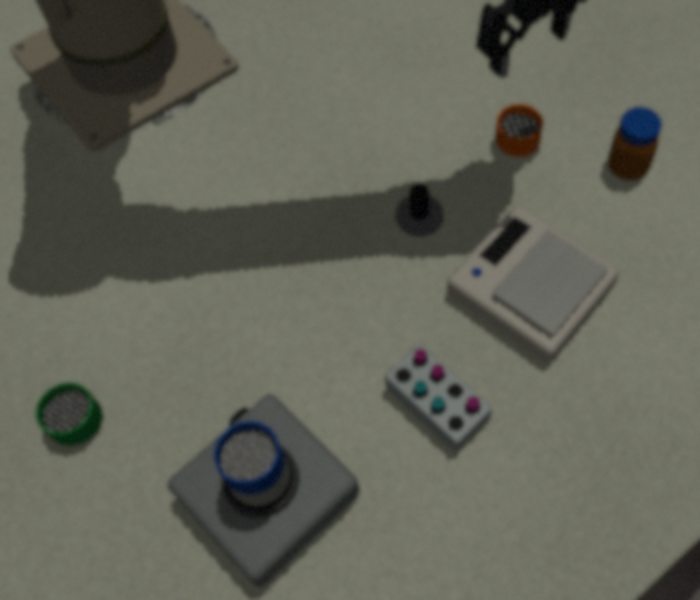

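View pics/b_top.png

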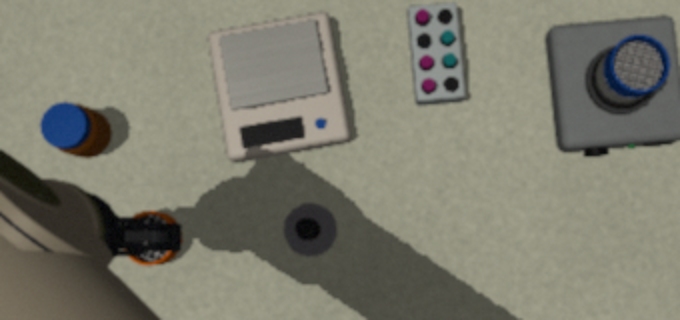

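Blue is seated: its rim is at about 0.141 m and concentric with the pan. Next I'll pick up the orange sieve.

```bash
python3 -m pendant '[[0.05,0,0.8,0,0],[0.05,0,1.6,0,0],[0.05,0,2.4,0,0],[0.05,0,3.1,0,0],[0.05,0,3.36,0,0]]'; python3 -m pendant '[[0,0,0,0,0.3],[0,0,0,0,0.6],[0,0,0,0,1],[0,0,0,0,1],[0,0,0,0,1]]' 50;python3 -m pendant '[[0,0,0,0,1],[0,0,0,0,1]]';  python3 go.py .454 .3203 .23
```

```text
clock: 16.62
position: [0.4536, 0.3195, 0.0113]
ee_rot: [1.0, -0.001, -0.0, 0.001]
ft_force: [-0.7, 0.5, 1.1]
grip_width: 1.003
clock: 17.25
position: [0.4542, 0.3214, 0.0137]
ee_rot: [1.0, -0.0, 0.001, -0.0]
ft_force: [-0.5, -1.9, 7.3]
grip_width: 0.683
clock: 17.5
position: [0.4542, 0.3214, 0.0137]
ee_rot: [1.0, -0.0, 0.001, -0.0]
ft_force: [-0.6, -1.1, 7.4]
grip_width: 0.68
t 17.5 pos [0.4542 0.3214 0.0137] tilt z [ 0.002  0.001 -1.   ] yaw -0.03  ROW [ 0.01  0.02 -5.41] turn -0.0 w 0.68 F [-0.6 -1.1  7.4]
```

```bash
python3 -m pendant '[[0,0,-1,0,1],[0,0,-2.2,0,1],[0,0,-3.5,0,1],[0,0,-4.6,0,1],[0,0,-5.2,0,1]]'; python3 -m pendant '[[0.3,1.2,0,0,1],[0.7,2.5,0,0,1],[1.1,3.8,0,0,1],[1.5,5.1,0,0,1],[1.8,6.4,0,0,1]]'; python3 go.py .6366 -.1952 .22
python3 - <<'E'
from h import *
p,d=camera("scene"); cv2.imwrite("pics/s3.png",cv2.resize(p[60:360,110:460],None,fx=2,fy=2)[:,:,::-1])
E
```

```text
clock: 18.12
position: [0.4537, 0.3215, 0.2234]
ee_rot: [1.0, -0.0, 0.002, -0.001]
ft_force: [0.3, 0.8, -1.7]
grip_width: 0.678
clock: 18.75
position: [0.5255, 0.0631, 0.2209]
ee_rot: [1.0, -0.0, 0.001, 0.0]
ft_force: [0.6, 0.3, 0.2]
grip_width: 0.684
t 18.75 pos [0.5255 0.0631 0.2209] tilt z [ 0.001 -0.    -1.   ] yaw -0.01  ROW [2.78 6.46 0.03] turn -0.0 w 0.684 F [0.6 0.3 0.2]
```

View pics/s3.png

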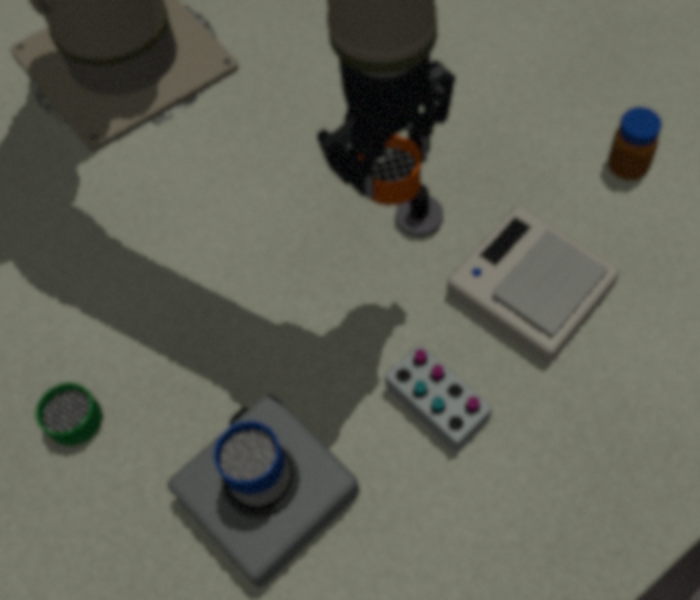

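The orange sieve is held level at crop pixel (393,168), and the column at (250,460) is upright.

```bash
python3 -m pendant '[[0.56,1.3,0,0,1],[1.1,2.6,0,0,1],[1.7,3.9,0,0,1],[2.3,5.2,0,0,1],[2.8,6.46,0,0,1]]'; python3 -m pendant '[[0,0,0,0,1],[0,0,0,0,1]]'; python3 go.py .6366 -.1952 .165;python3 held.py .15 .3 orange; python3 wall.py orange .222 .246 .03
```

```text
clock: 19.42
position: [0.6378, -0.1952, 0.2207]
ee_rot: [1.0, -0.0, 0.0, 0.0]
ft_force: [-0.2, 0.2, -0.3]
grip_width: 0.682
clock: 19.68
position: [0.6371, -0.1928, 0.2203]
ee_rot: [1.0, 0.0, 0.0, -0.0]
ft_force: [-0.4, -0.1, -1.2]
grip_width: 0.685
t 19.68 pos [ 0.6371 -0.1928  0.2203] tilt z [ 0.     0.001 -1.   ] yaw 0.01  ROW [-0.01  0.06  1.38] turn 0.0 w 0.685 F [-0.4 -0.1 -1.2]
top 641 (459, 141) [ 0.623  -0.1804  0.2469]
scene 1647 (226, 268) [ 0.6459 -0.1939  0.2519]
top 0
scene 267 centre [ 0.6353 -0.1941] minus tcp [-0.0019 -0.0022] res 0.0011
```

View pics/orange_scene.png

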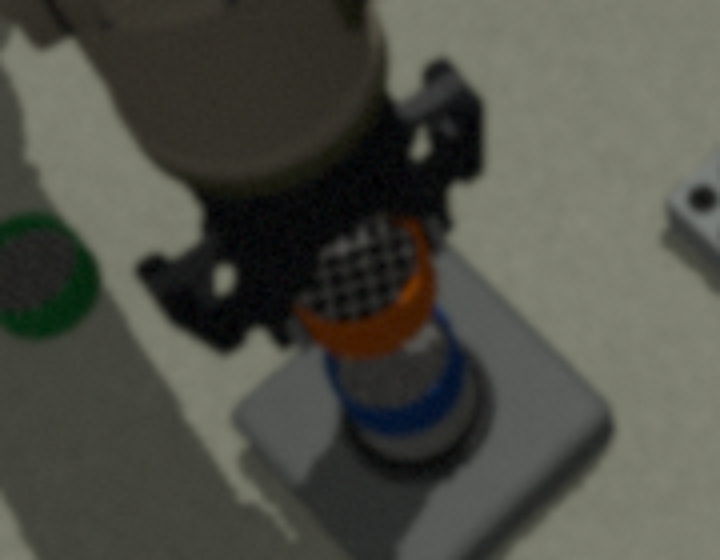

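```bash
python3 -m pendant '[[-0.02,0.06,0.4,0,1],[-0.02,0.06,0.8,0,1],[-0.02,0.06,1.2,0,1],[-0.02,0.06,1.4,0,1],[-0.02,0.06,1.4,0,1]]';  python3 go.py .6362 -.1952 .1497
```

```text
clock: 20.4
position: [0.636, -0.1958, 0.1633]
ee_rot: [1.0, -0.0, -0.001, -0.0]
ft_force: [0.1, 0.5, -1.8]
grip_width: 0.681
t 20.4 pos [ 0.636  -0.1958  0.1633] tilt z [-0.001  0.    -1.   ] yaw -0.01  ROW [ 0.01 -0.02  0.34] turn -0.0 w 0.681 F [ 0.1  0.5 -1.8]
```

```bash
python3 -m pendant '[[0,-0.01,0.1,0,1],[0,-0.01,0.2,0,1],[0,-0.01,0.28,0,1],[0,-0.01,0.34,0,1],[0,-0.01,0.37,0,1]]';  python3 go.py .6362 -.1952 .1497
```

```text
clock: 21.02
position: [0.6364, -0.1955, 0.1498]
ee_rot: [1.0, -0.0, 0.0, 0.0]
ft_force: [-2.5, 0.6, 6.8]
grip_width: 0.683
t 21.02 pos [ 0.6364 -0.1955  0.1498] tilt z [ 0. -0. -1.] yaw -0.01  ROW [-0.01 -0.01  0.  ] turn -0.0 w 0.683 F [-2.5  0.6  6.8]
```

Orange is seated at 0.1498 (predicted 0.1497). I'll release it and measure the lid and the column.

```bash
python3 -m pendant '[[0,0,-0.03,0,0.8],[0,0,-0.03,0,0.3],[0,0,-0.03,0,0],[0,0,-0.03,0,0],[0,0,-0.03,0,0]]'; python3 -m pendant '[[0,0,-0.3,0,0],[0,0,-1,0,0],[0,0,-2,0,0],[0,0,-2.8,0,0],[-1,-0.5,-3,0,0]]'; python3 -m pendant '[[-1,-1,0,0,0],[-2,-1.6,0,0,0],[-2.6,-2.4,0,0,0],[-2.6,-3.4,0,0,0],[-2.6,-3.8,0,0,0]]'
python3 - <<'E'
from h import *
for n in("top","scene"):
    p,d=camera(n);W=cloud(n,d)
    u,v=map(int,proj(n,(.47,.139,.03)))
    cv2.imwrite(f"pics/c_{n}.png",cv2.resize(p[100:300,200:500] if n=="top" else p[100:360,150:450],None,fx=2.5,fy=2.2)[:,:,::-1])
    for nm,g,a,b,r in(("col",(.6347,-.1965),.174,.19,.045),("disc",(.465,.139),.010,.017,.045),("knobtop",(.465,.139),.052,.066,.03)):
        m=(np.hypot(W[...,0]-g[0],W[...,1]-g[1])<r)&(W[...,2]>a)&(W[...,2]<b); q=W[m]
        if len(q)>5: print(n,nm,len(q),cv2.minEnclosingCircle(q[:,:2].astype(np.float32)),q.mean(0).round(4),q[:,2].max())
    # dark knob mask
    hsv=cv2.cvtColor(p,cv2.COLOR_RGB2GRAY)
E
python3 go.py .465 .1415 .15
```

```text
clock: 21.65
position: [0.6363, -0.1956, 0.1506]
ee_rot: [1.0, -0.0, 0.0, 0.0]
ft_force: [-0.0, 0.8, 0.0]
grip_width: 1.0
clock: 22.28
position: [0.5979, -0.1762, 0.2731]
ee_rot: [1.0, -0.001, 0.002, 0.0]
ft_force: [-0.6, 0.4, 1.0]
grip_width: 1.003
clock: 22.9
position: [0.4923, -0.0212, 0.2718]
ee_rot: [1.0, 0.001, 0.001, 0.0]
ft_force: [-0.5, -0.2, 0.1]
grip_width: 1.002
top col 115 ((0.6346758604049683, -0.1967511624097824), 0.02989775501191616) [ 0.6395 -0.2049  0.1772] 0.18120815996316952
top disc 413 ((0.4655744433403015, 0.1445116251707077), 0.029861146584153175) [0.4652 0.1438 0.014 ] 0.016992761060744987
top knobtop 93 ((0.46521756052970886, 0.14459985494613647), 0.011720580980181694) [0.4652 0.1442 0.0597] 0.0643164783451049
scene col 211 ((0.6357190012931824, -0.1973639875650406), 0.03054659627377987) [ 0.637  -0.1977  0.177 ] 0.1802149197543519
scene disc 271 ((0.46593916416168213, 0.1431054025888443), 0.030501581728458405) [0.4706 0.1394 0.0133] 0.01697747474536171
scene knobtop 79 ((0.4671296775341034, 0.1437472254037857), 0.012256826274096966) [0.4676 0.1423 0.0587] 0.06419669877587919
t 23.0 pos [ 0.4926 -0.022   0.2713] tilt z [ 0.001 -0.    -1.   ] yaw 0.15  ROW [-0.68 -4.09  3.03] turn 0.03 w 0.997 F [-0.3 -0.6  0.2]
```

View pics/c_scene.png

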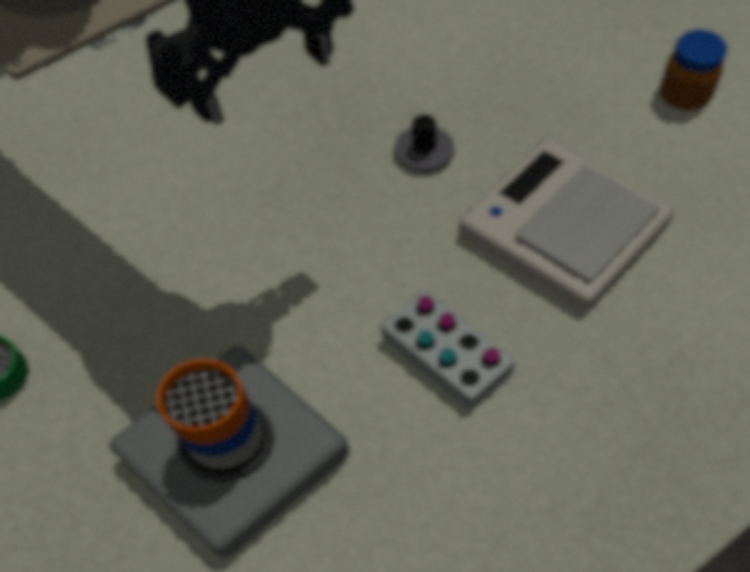

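View pics/c_top.png

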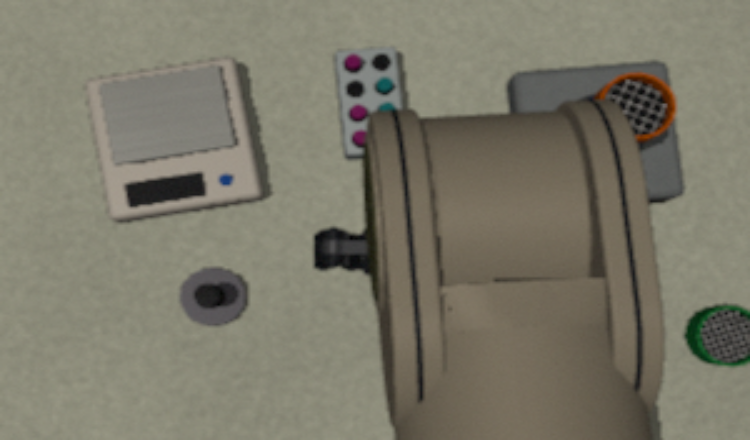

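The column stands upright with its rim at 0.177 m, and the lid is clear at about (0.466,0.144). I'll move over the knob.

```bash
python3 -m pendant '[[-0.15,-1,0.2,0.03,0],[-0.3,-2,0.8,0.03,0],[-0.5,-3,1.6,0.03,0],[-0.64,-4,2.4,0.03,0],[-0.64,-4.18,3,0.03,0]]'; python3 -m pendant '[[0,0,0,0,0],[0,0,0,0,0]]'; python3 go.py .4675 .1455 .024
```

```text
clock: 23.62
position: [0.4665, 0.1451, 0.1495]
ee_rot: [1.0, -0.0, -0.0, -0.0]
ft_force: [-0.5, -0.6, -0.6]
grip_width: 1.0
clock: 23.88
position: [0.4678, 0.1424, 0.1514]
ee_rot: [1.0, -0.003, 0.0, 0.0]
ft_force: [-0.6, -0.2, 0.3]
grip_width: 1.003
t 23.88 pos [0.4678 0.1424 0.1514] tilt z [ 0.001 -0.    -1.   ] yaw -0.31  ROW [-0.01 -0.08  3.18] turn -0.05 w 1.003 F [-0.6 -0.2  0.3]
```

```bash
python3 -m pendant '[[0,-0.08,0.8,-0.05,0],[0,-0.08,1.6,-0.05,0],[0,-0.08,2.4,-0.05,0],[0,-0.08,3,-0.05,0],[0,-0.08,3.18,-0.05,0]]'; python3 -m pendant '[[0,0,0,0,0.3],[0,0,0,0,0.5],[0,0,0,0,0.7],[0,0,0,0,0.85],[0,0,0,0,1]]' 40;python3 -m pendant '[[0,0,0,0,1],[0,0,0,0,1],[0,0,0,0,1]]';  python3 go.py .4675 .1455 .25
```

```text
clock: 24.5
position: [0.4673, 0.1457, 0.0231]
ee_rot: [1.0, 0.0, -0.0, 0.0]
ft_force: [-0.0, -0.3, 0.6]
grip_width: 1.0
clock: 25.12
position: [0.4673, 0.1469, 0.024]
ee_rot: [1.0, 0.001, 0.001, 0.0]
ft_force: [-1.1, -0.6, 5.5]
grip_width: 0.268
clock: 25.5
position: [0.4673, 0.1469, 0.024]
ee_rot: [1.0, 0.001, 0.001, 0.0]
ft_force: [-1.3, -1.5, 6.1]
grip_width: 0.27
t 25.5 pos [0.4673 0.1469 0.024 ] tilt z [ 0.001 -0.    -1.   ] yaw 0.1  ROW [ 0.01  0.04 -5.65] turn 0.02 w 0.27 F [-1.3 -1.5  6.1]
```

```bash
python3 -m pendant '[[0,0,-1.2,0,1],[0,0,-2.5,0,1],[0,0,-3.8,0,1],[0,0,-5,0,1],[0,0,-5.8,0,1]]'; python3 -m pendant '[[0.5,1.3,0,0,1],[1.1,2.5,0,0,1],[1.6,3.8,0,0,1],[2.1,5,0,0,1],[2.6,6,0,0,1]]'; python3 go.py .6366 -.1954 .25
python3 - <<'E'
from h import *
p,d=camera("scene"); cv2.imwrite("pics/s4.png",cv2.resize(p[60:360,110:460],None,fx=2,fy=2)[:,:,::-1])
E
```

```text
clock: 26.12
position: [0.467, 0.1472, 0.2578]
ee_rot: [1.0, 0.001, 0.001, 0.0]
ft_force: [1.1, 0.2, -2.0]
grip_width: 0.27
clock: 26.75
position: [0.5715, -0.0952, 0.2553]
ee_rot: [1.0, 0.0, -0.0, 0.0]
ft_force: [0.3, 0.2, -1.6]
grip_width: 0.268
t 26.75 pos [ 0.5715 -0.0952  0.2553] tilt z [-0.    -0.001 -1.   ] yaw 0.04  ROW [1.63 2.51 0.13] turn 0.01 w 0.268 F [ 0.3  0.2 -1.6]
```

View pics/s4.png

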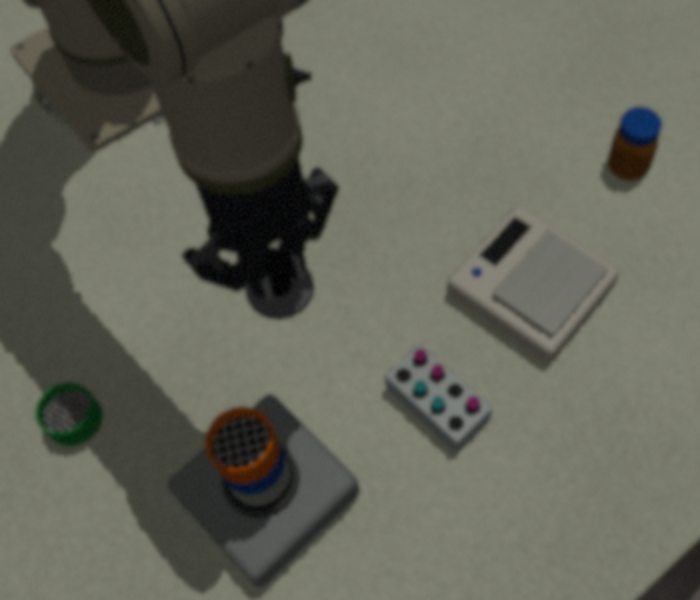

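The lid hangs level from its knob at crop pixel (280,287), and the column is clear at (245,445).

```bash
python3 -m pendant '[[0.6,0.9,0,0,1],[1.2,1.8,0,0,1],[1.6,2.5,0,0,1],[1.63,2.51,0,0,1],[1.63,2.51,0,0,1]]'; python3 go.py .6366 -.1954 .21;python3 held.py .19 .3 lid
python3 - <<'E'
from h import *
t=manip.get_obs()["position"]
a=np.load("lid_scene.npy"); m=(a[:,2]>t[2]-.02)&(a[:,2]<t[2]-.005); q=a[m]
print(len(q),q.mean(0)[:3].round(4),cv2.minEnclosingCircle(q[:,:2].astype(np.float32)))
E
```

```text
clock: 27.42
position: [0.6365, -0.192, 0.2552]
ee_rot: [1.0, 0.001, -0.0, -0.0]
ft_force: [-0.8, 1.0, -0.0]
grip_width: 0.271
t 27.43 pos [ 0.6365 -0.192   0.2552] tilt z [-0.     0.001 -1.   ] yaw 0.17  ROW [0.   0.09 1.13] turn 0.03 w 0.271 F [-0.8  1.  -0. ]
top 538 (464, 137) [ 0.6212 -0.1893  0.2536]
scene 959 (223, 260) [ 0.6468 -0.1942  0.2621]
485 [ 0.65   -0.1955  0.2446] ((0.6359002590179443, -0.19359473884105682), 0.029724381864070892)
```

View pics/lid_scene.png

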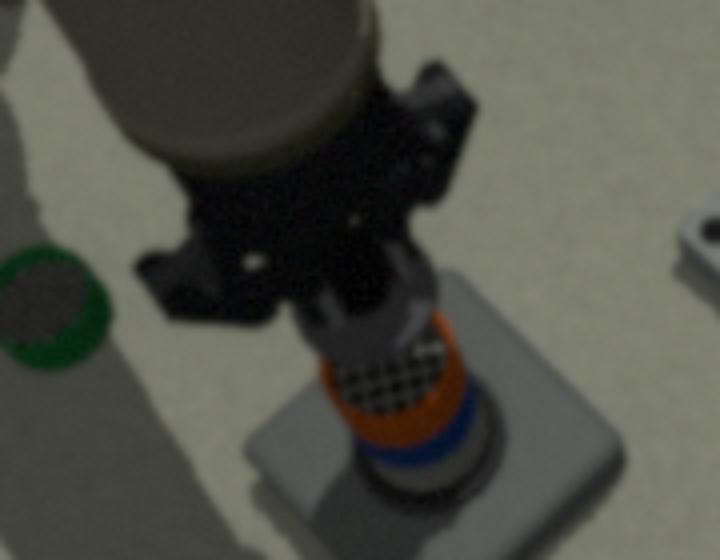

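```bash
python3 -m pendant '[[0,0.08,0.4,0,1],[0,0.08,0.8,0,1],[0,0.08,1.13,0,1],[0,0.08,1.13,0,1],[0,0.08,1.13,0,1]]';  python3 go.py .6366 -.1954 .196
```

```text
clock: 28.15
position: [0.6368, -0.1963, 0.2105]
ee_rot: [1.0, 0.001, 0.0, 0.0]
ft_force: [-0.1, 0.2, 0.4]
grip_width: 0.269
t 28.15 pos [ 0.6368 -0.1963  0.2105] tilt z [ 0.001 -0.    -1.   ] yaw 0.11  ROW [-0.01 -0.02  0.36] turn 0.02 w 0.269 F [-0.1  0.2  0.4]
```

```bash
python3 -m pendant '[[-0.01,-0.02,0.1,0,1],[-0.01,-0.02,0.2,0,1],[-0.01,-0.02,0.28,0,1],[-0.01,-0.02,0.34,0,1],[-0.01,-0.02,0.38,0,1]]';  python3 go.py .6366 -.1954 .196
```

```text
clock: 28.78
position: [0.6366, -0.1956, 0.1961]
ee_rot: [1.0, 0.001, 0.001, 0.0]
ft_force: [-4.1, -0.0, 12.3]
grip_width: 0.267
t 28.77 pos [ 0.6366 -0.1956  0.1961] tilt z [ 0.001 -0.    -1.   ] yaw 0.1  ROW [-0.   -0.01  0.  ] turn 0.02 w 0.267 F [-4.1 -0.  12.3]
```

The lid is seated at 0.1961 (predicted 0.196). I'll release it and back off.

```bash
python3 -m pendant '[[0,0,-0.04,0,0.9],[0,0,-0.04,0,0.5],[0,0,-0.04,0,0.1],[0,0,-0.04,0,0],[0,0,-0.04,0,0]]'; python3 -m pendant '[[0,0,-0.3,0,0],[0,0,-1,0,0],[0,0,-2,0,0],[0,0,-2.6,0,0],[0,0,-2.8,0,0]]'; python3 -m pendant '[[-1,-0.8,0,0,0],[-2,-1.6,0,0,0],[-3,-2.4,0,0,0],[-3.5,-3.2,0,0,0],[-3.5,-4,0,0,0]]'; python3 -m pendant '[[0,-1,0,0,0],[0,-2,0,0,0],[0,-3,0,0,0],[0,-3,0,0,0],[0,-3,0,0,0]]'
python3 - <<'E'
from h import *
for n in("top","scene"):
    p,d=camera(n);W=cloud(n,d)
    cv2.imwrite(f"pics/f_{n}.png",cv2.resize(p[90:300,130:520] if n=="top" else p[90:360,110:460],None,fx=2,fy=2)[:,:,::-1])
    for nm,g,a,b,r in(("disc",(.6352,-.1965),.181,.191,.045),("knob",(.6352,-.1965),.224,.245,.03),("green",(.432,-.311),.032,.054,.05),("jar",(.571,.403),.075,.097,.045),("rack",(.6612,.005),.026,.048,.05)):
        m=(np.hypot(W[...,0]-g[0],W[...,1]-g[1])<r)&(W[...,2]>a)&(W[...,2]<b); q=W[m]
        if len(q)>5: print(n,nm,len(q),np.round(cv2.minEnclosingCircle(q[:,:2].astype(np.float32))[0],4),np.median(q[:,2]).round(4),q[:,2].max().round(4))
E
python3 go.py .5 .1 .3
```

```text
clock: 29.4
position: [0.6362, -0.1956, 0.1965]
ee_rot: [1.0, 0.001, -0.0, 0.0]
ft_force: [-0.1, 0.7, 0.1]
grip_width: 0.998
clock: 30.02
position: [0.6368, -0.1955, 0.311]
ee_rot: [1.0, 0.001, 0.002, 0.0]
ft_force: [0.0, -0.2, -0.9]
grip_width: 1.0
clock: 30.65
position: [0.4945, -0.0353, 0.3085]
ee_rot: [1.0, 0.0, -0.0, 0.001]
ft_force: [0.3, -0.5, 0.6]
grip_width: 1.003
clock: 31.28
position: [0.4956, 0.0835, 0.3081]
ee_rot: [1.0, 0.001, -0.0, 0.0]
ft_force: [-0.2, 0.2, 0.0]
grip_width: 1.001
top disc 539 [ 0.6336 -0.1965] 0.1857 0.191
top knob 141 [ 0.6333 -0.1969] 0.2314 0.2359
top green 186 [ 0.4319 -0.3113] 0.0404 0.0461
top jar 442 [0.5711 0.4035] 0.0849 0.0905
top rack 839 [0.661  0.0046] 0.0362 0.048
scene disc 648 [ 0.6354 -0.1965] 0.1854 0.1909
scene knob 174 [ 0.6353 -0.1973] 0.231 0.2344
scene green 236 [ 0.4337 -0.3121] 0.0399 0.0459
scene jar 303 [0.5717 0.4022] 0.0839 0.0887
scene rack 950 [0.6612 0.0048] 0.0357 0.048
t 31.38 pos [0.4958 0.0829 0.3082] tilt z [-0. -0. -1.] yaw 0.0  ROW [ 0.11 -0.43  0.21] turn 0.0 w 0.999 F [ 0.3 -0.1 -0.6]
```

View pics/f_scene.png

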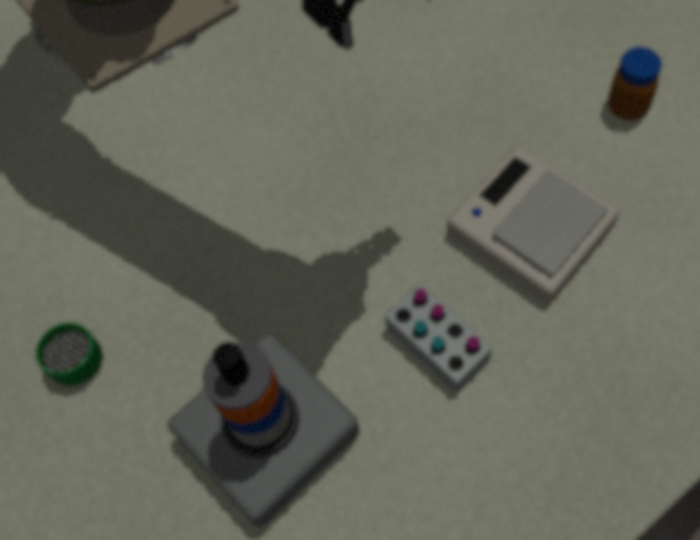

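View pics/f_top.png

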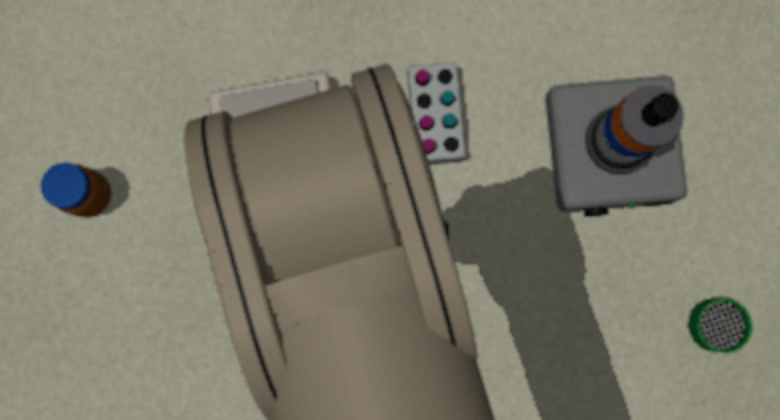

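The column is complete and upright. The lid disc's top reads 0.1857 m (expected 0.186) and the knob's top 0.2314 m (expected 0.232). Green, jar and rack haven't moved, and the arm is clear.

```bash
python3 -c "
from workcell import hand_in; print(hand_in())"
```

```text
the job is handed in; nothing more can be done
None
```

I built the column in the shaker's cup in the order asked (pan, blue, orange, lid) and handed it in at about 31 s. The hand-in gives no verdict.

**Seating:** each piece met light resistance (7–16 N) within about 0.2 mm of its predicted seated height. In the last pictures, the lid disc's top was at 0.1857 m (expected 0.186) and the knob's top at 0.2314 m (expected 0.232). The column looked upright. Pan, blue, orange and lid centres agreed to within about 1.5 mm.

**Left alone:** the green sieve, rack and jar show no shift beyond about 1 mm. The gripper was open and well clear.

**Disagreements:** the two cameras differ by 1–2 mm in x, which is within their calibration. The robot's own readings sat about 1.5–2 mm from the camera positions in x and y; I corrected for this when placing. I judged tilt from the pictures and the seated heights, and did not measure it as an angle.

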